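# Close up the electrode case

### The job

Close up the open electrode case: push the upright orange flap over until it lies flat over the three electrode rods, and only then push the blue lid over until it is fully shut. This is done by pushing alone: do not pick anything up, and leave the rods in their grooves and the glassware, dish and screwdriver around the case where they are.

Things in the scene. Friction and masses are not known exactly. Their poses are not given: they have to be found in the camera images.
- case: Black open case fixed to the bench, 200 x 200 mm in plan, rim 70 mm above the bench, walls 6 mm. Origin: centre of its underside, on the bench; z up. The flap is hinged along its -y side, the lid along its +y side; both hinge lines run along the case's x axis. Its place (robot's left or right) and yaw vary. Inside are foam grooves with the rods and, at y = +20 to +80 mm, a fixed green block, top 42 mm above the bench.
- flap_hinge (a point): Middle of the flap's hinge line: 88 mm to -y of the case's centre, 50 mm above the bench. Its axes are those of the case.
- flap_edge (a point): Middle of the flap's free edge, 90 mm from its hinge line. The flap is a plain orange plate, 170 mm along the hinge, 90 mm from hinge to edge, 5 mm thick. The hinge line lies in the plate's underside (the face towards the lid when it is upright). Folded down, it lies inside the case on two ledges, underside 50 mm and top 55 mm above the bench.
- flap (a joint): Flap angle, rad: 0 = folded down flat (a hard stop), 1.57 = standing straight up, at most 1.75 (leaning outwards, away from the lid). Starts between 1.35 and 1.7. Friction in its hinge (about 0.1 N m) keeps it wherever it is left.
- lid_hinge (a point): Middle of the lid's hinge line: 100 mm to +y of the case's centre, 70 mm above the bench. Its axes are those of the case.
- lid_edge (a point): Middle of the lid's free edge, 200 mm from its hinge line. The lid is a plain blue plate, 200 x 200 mm, 10 mm thick, with a grey foam pad (170 x 170 x 6 mm) on its inner face. The hinge line lies in the plate's inner face. Shut, the outer face is level, 80 mm above the bench. There is no handle or catch.
- lid (a joint): Lid angle, rad: 0 = fully shut (a hard stop), 1.57 = standing straight up, at most 2.05 (leaning outwards, away from the flap). Starts between 1.6 and 1.92. Friction in its hinge (about 0.4 N m) keeps it wherever it is left.
- rod0_mid (a point): Centre of the loose black rod with a brass end, 14 mm thick, 140 mm long, lying along the case's x axis in the groove nearest the flap hinge, centre 33 mm above the bench.
- rod1_mid (a point): Centre of the loose steel rod with a red end, same size, in the middle groove.
- rod2_mid (a point): Centre of the loose copper rod with a black end, same size, in the groove nearest the lid.
- beaker: Loose empty glass beaker, 76 mm across, 95 mm tall, standing beyond the case (its +x side). Origin: centre of its underside.
- jar: Loose small clear jar with a white cap, 48 mm across, 55 mm tall, standing beyond the case. Origin: centre of its underside.
- reagent: Loose amber bottle with a blue cap, 56 mm across, 110 mm tall, standing beyond the case, towards its flap side. Origin: centre of its underside.
- dish: Loose white ceramic dish, 80 mm across, 35 mm tall, standing on the bench beside the case, on the flap side. Origin: centre of its underside.
- driver: Loose red-handled screwdriver, 170 mm long, lying on the bench to the robot's left of the case. Origin on its underside.

How it is judged (in metres and radians):
On the way, in this order (a step that is already met when the one before it is completed fails the run):
1. the flap is folded down flat while the lid is still open (value of joint flap below 0.08 rad and value of joint lid above 0.8 rad), for 0.2 s.
2. the lid is swung shut over it (value of joint lid below 0.04 rad and value of joint flap below 0.08 rad), for 0.2 s.
At the end, for the whole second after the job is handed in: The flap is down (within 0.08 rad of flat), the lid is shut over it (within 0.04 rad) and still, each rod is within 15 mm of where it lay, and the beaker, bottle, jar, dish and screwdriver are within 25 mm of where they were, the first four upright (all of step 2 and velocity of joint lid between -0.05 and 0.05 rad/s and distance of each of rod0_mid, rod1_mid, rod2_mid from where it was at the start of the episode below 0.015 m and distance of each of beaker, reagent, jar, dish, driver from where it was at the start of the episode below 0.025 m and angle between each of beaker, reagent, jar, dish's own z axis and vertical below 0.2 rad); the robot touches nothing.
It fails at once if the lid is brought down onto the flap before the flap is folded (value of joint lid below 0.65 rad and value of joint flap above 0.3 rad).
It fails at once if an electrode rod is lifted or shoved (15 mm) (distance of any of rod0_mid, rod1_mid, rod2_mid from where it was at the start of the episode above 0.015 m).
It fails at once if a bystander is picked up, carried, shoved (25 mm) or tipped (distance of any of beaker, reagent, jar, dish, driver from where it was at the start of the episode above 0.025 m or angle between any of beaker, reagent, jar, dish's own z axis and vertical above 0.4 rad).
It also fails if it takes over 61 s, if anything falls off the work surface, if the arm or the gripper's body presses on something with over 40 N, if the wrist force passes 120 N, or if a joint passes its speed limit or range.

### The arm

A 6-joint arm with a two-finger parallel gripper is mounted at the origin on the work surface. World frame = base frame: x ahead of the robot, y to its left, z up, the work surface at z = 0. Lengths are in mm, angles in rad, forces in N, time in s.
With the tool pointing down it reaches from about 300 to 775 mm from the base axis. Payload 14.6 kg.
Tool frame: the origin (TCP) lies where the fingers leave the gripper's body, on its centre line; the fingertips stand 97 mm ahead of it and the grasp point (between the pads) lies ahead of it (grip_depth is the z of the grasp point in the tool frame, in mm); z points along the fingers, y is the line along which they close (so a half turn about z gives the same grasp; the last joint's range is limited). The gripper opens to 94 mm and grips with 3 to 60 N. Pads are 16 mm wide; open, the fingers measure 119 mm over their backs; the gripper's body (75 mm by 177 mm) begins 78 mm behind the grasp point.
Start: joints at [1.101, 0.3, 1.521, -0, 1.321, -0.067], TCP at [215.594, 505.973, 302.646] pointing down, gripper open.
Joint ranges: [-3.03, 3.03], [-0.79, 2.21], [0.23, 2.52], [-1.04, 4.18], [0, 3.07], [-2.55, 2.55]. Speed limits (rad/s): [2.22, 2.22, 2.57, 3.14, 3.14, 3.14].

### API

Orientations are given as [roll, pitch, yaw] about the fixed x, y, z axes, in that order (R = Rz(yaw) Ry(pitch) Rx(roll)).
In Python, from cell import read_state, camera, sign_off, regions_of, spot_point, grip_depth gives the robot as it stands. The module is installed in compiled form; this text tells all that it offers.
- The arm moves only by the tool send_rows, never from a script. Its argument "series" is a list of rows, each a list of 3 entries, a list of its own where there are three numbers: the shift along the world's x, y, z in mm, then the turn about the world's z in degrees, then the closure, from -1 (fully open) to 1 (shut), so that 0 is half open. A call has 1 to 12 rows; each row shifts and turns the commanded pose from where the row before left it; what a row does not reach is not made up. A row lasts 1/10 s, in which the tool goes at most 50 mm and 8.59 degrees, less where a joint would pass 70% of its speed; a pose out of reach is approached as far as the arm can. A call is refused whole if a number of a shift passes 50 or a number of a turn 8.59, either way. A call with a gripper value outside its range is refused whole. The fingers move at their own pace and stop on an object; "squeeze" is the grip in N (left out, the last holds). Time passes only in rows, so rows that do not move let the fingers close. It gives the time, the measured TCP pose, the force, the opening and the grip force at its end, in the units of the state.
- read_state(): the state, without advancing time (a new reading comes with each control period).
- camera(name): name is "scene" or "top" or "wrist"; returns a dict with "color" (480x640x3 uint8, blue, green, red), "fx", "fy", "cx", "cy" (pixels), "camera_from_world" (4x4, takes a point from world to camera coordinates). Camera axes: x right, y down, z forward; pixel columns grow to the right and rows downward; lengths in mm; the calibration is good to about 2 mm. A picture is of the moment at which its call begins. There is no depth.
- sign_off(): hands the job in; it is judged then, once.
Trained networks look in a picture, given as the dict that the camera call returned (one of the last four; its "shot" number tells which), for a name from the list of things; names that differ only in an ending like _2 or _b are one class to them, and where a whole thing is asked for, a point or a joint stands for the part that bears it (a point fixed in the world has none). Each returns a list of dicts, best first, with "confidence" (0 to 1); they miss things now and then, are a little off and sometimes report something else, mostly with a low value. They report only what shows in the picture. A call takes as long as a camera call.
- regions_of(thing, picture): "mask" (480x640 bool, what is visible of it).
- spot_point(thing, picture): "point" ([x, y, z] in mm, in the coordinates of the camera as it stood for that picture, good to about 4 mm: a listed point, or the origin of a listed thing).
The state is a dict: "clock": time; "joints": joint angles; "qd": joint speeds; "effort": joint torques, N m; "eef_pos": TCP position; "eef_rot": TCP orientation; "wrist_force": force on the tool from outside, world axes, zero at the start; "moment": the same for the moment, N m; "finger_gap": finger opening in mm; "finger_force": force on a finger pad.
Only numpy, scipy, OpenCV 4.12 (cv2) and the standard library are available. Lean on these libraries where they do the work, as an engineer would, in place of code of your own. Each camera call takes 0.05 s, during which the arm holds its last target. There are 200 camera calls.

## Working session

There is one attempt and no reset: what is moved stays moved. The work goes in short steps, Python scripts to look and compute and a tool call to move; the robot and the scene stay as the last step left them, time stands still between calls to the robot, and variables do not carry over. Pictures are saved under pics/ and viewed, at most 10 in all, crops included, and the job is handed in when it is done.

Besides the shell and the picture viewer there is one more tool, called after ">>>" in YAML: its name, and indented under it one key for each argument. send_rows: Moves the arm, as the interface text tells. Its arguments: {"type":"object","properties":{"series":{"type":"array"},"squeeze":{"type":"number"}},"required":["series"]}

```bash
mkdir -p pics
cat > h.py <<'E'
import numpy as np, cv2
from cell import *
def world(pic,p):
    T=np.linalg.inv(pic["camera_from_world"]); return (T@np.r_[p,1])[:3]
def proj(pic,P):
    c=pic["camera_from_world"]@np.r_[P,1]; return np.array([pic["fx"]*c[0]/c[2]+pic["cx"],pic["fy"]*c[1]/c[2]+pic["cy"]])
E
python3 - <<'E'
from h import *
s=read_state(); print(s["clock"],s["eef_pos"],s["eef_rot"],s["finger_gap"],grip_depth)
for n in ("scene","top"):
    p=camera(n); cv2.imwrite(f"pics/{n}0.png",p["color"])
    for t in "case flap_hinge flap_edge lid_hinge lid_edge rod0_mid rod1_mid rod2_mid beaker jar reagent dish driver".split():
        r=spot_point(t,p)
        print(n,t,[(np.round(world(p,q["point"])).tolist(),round(q["confidence"],2)) for q in r[:2]])
print(read_state()["clock"])
E
```

```text
0.0 [215.53265603 505.84510689 302.09919931] [-3.14044074e+00 -1.17572052e-04  2.73876019e+00] 93.87258910764537 78.39999999999999
scene case [([513.0, -84.0, -2.0], 0.87), ([692.0, -172.0, -1.0], 0.44)]
scene flap_hinge [([501.0, -167.0, 49.0], 0.58)]
scene flap_edge [([500.0, -185.0, 134.0], 0.84), ([512.0, -85.0, -4.0], 0.2)]
scene lid_hinge [([531.0, 16.0, 68.0], 0.9)]
scene lid_edge [([539.0, 69.0, 260.0], 0.6), ([513.0, -85.0, -4.0], 0.47)]
scene rod0_mid [([513.0, -140.0, 32.0], 0.74)]
scene rod1_mid [([509.0, -114.0, 30.0], 0.82)]
scene rod2_mid [([517.0, -92.0, 33.0], 0.78)]
scene beaker [([708.0, -79.0, -0.0], 0.63)]
scene jar [([691.0, -171.0, 0.0], 0.77), ([707.0, -80.0, -1.0], 0.5)]
scene reagent [([675.0, -254.0, 1.0], 0.55)]
scene dish [([514.0, -308.0, 1.0], 0.64), ([502.0, -183.0, 132.0], 0.64)]
scene driver [([454.0, 450.0, 1.0], 0.73), ([517.0, -93.0, 36.0], 0.65)]
top case [([512.0, -79.0, -0.0], 0.96)]
top flap_hinge [([500.0, -167.0, 49.0], 0.87), ([498.0, -179.0, 138.0], 0.5)]
top flap_edge [([499.0, -180.0, 139.0], 0.59)]
top lid_hinge [([523.0, 17.0, 68.0], 0.78), ([448.0, 448.0, 0.0], 0.36)]
top lid_edge [([537.0, 73.0, 258.0], 0.55)]
top rod0_mid [([510.0, -144.0, 35.0], 0.69)]
top rod1_mid [([507.0, -111.0, 35.0], 0.68), ([508.0, -144.0, 31.0], 0.6)]
top rod2_mid [([514.0, -88.0, 27.0], 0.59)]
top beaker [([701.0, -78.0, -2.0], 0.65), ([510.0, -83.0, -2.0], 0.17)]
top jar [([687.0, -169.0, -2.0], 0.97), ([500.0, -171.0, 47.0], 0.6)]
top reagent [([677.0, -252.0, -2.0], 0.75)]
top dish [([507.0, -299.0, 1.0], 0.8)]
top driver [([450.0, 446.0, -1.0], 0.85)]
1.4
```

View images.

View pics/scene0.png

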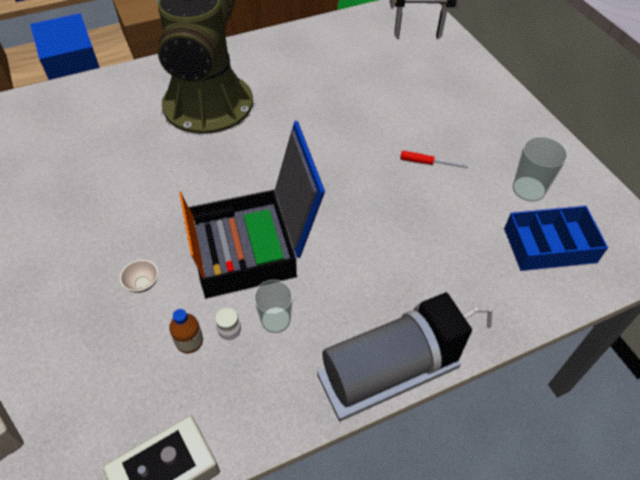

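View pics/top0.png

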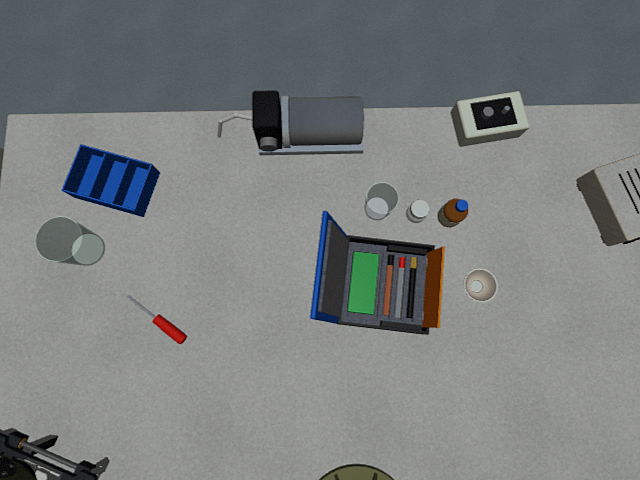

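The scene shows the case with its orange flap on the right of the top view (around 435,288) and the lid on the left (around 328,268), and the bystanders lie clear of the pushing paths. I put the case at about (513, -81), yaw about -8 deg. I'll raise the tool, shut the fingers and swing over to the outside of the flap.

>>> send_rows:
  series:
    - [[0,0,35],0,1]
    - [[0,0,35],0,1]
    - [[0,0,35],0,1]
    - [[17,-45,0],-8.3,1]
    - [[17,-45,0],-8.3,1]
    - [[17,-45,0],-8.3,1]
    - [[17,-45,0],-8.3,1]
    - [[17,-45,0],-8.3,1]
    - [[17,-45,0],-8.3,1]
    - [[17,-45,0],-8.3,1]
    - [[17,-45,0],-8.3,1]
    - [[17,-45,0],-8.3,1]
  squeeze: 20

```text
clock: 2.6
eef_pos: [368.6, 99.1, 408.0]
eef_rot: [3.141, -0.0, 1.429]
wrist_force: [0.9, 0.3, 0.0]
finger_gap: 2.2
finger_force: 0.0
```

>>> send_rows:
  series:
    - [[15,-40,0],0,1]
    - [[15,-40,0],0,1]
    - [[15,-40,0],0,1]
    - [[15,-40,0],0,1]
    - [[15,-40,0],0,1]
    - [[15,-40,0],0,1]
    - [[15,-40,0],0,1]
    - [[18,-45,0],0,1]
    - [[0,0,-40],0,1]
    - [[0,0,-40],0,1]
    - [[0,0,-40],0,1]
    - [[0,0,0],0,1]

```text
clock: 3.8
eef_pos: [490.4, -223.5, 283.1]
eef_rot: [-3.134, -0.003, 1.435]
wrist_force: [-0.2, 0.0, -0.6]
finger_gap: 0.7
finger_force: 0.0
```

Run:
```python
from h import *
s=read_state(); print(s["eef_pos"],s["eef_rot"])
p=camera("scene"); cv2.imwrite("pics/scene1.png",cv2.resize(p["color"][90:350,80:380],(780,676))[:600])
for t in "flap_hinge flap_edge lid_hinge lid_edge".split():
    print(t,[(np.round(world(p,q["point"])).tolist(),round(q["confidence"],2)) for q in spot_point(t,p)[:1]])
```

```text
[ 490.38233423 -223.49030866  283.06786802] [-3.13377610e+00 -2.93844810e-03  1.43485558e+00]
flap_hinge [([502.0, -170.0, 45.0], 0.68)]
flap_edge []
lid_hinge [([530.0, 14.0, 70.0], 0.62)]
lid_edge [([538.0, 70.0, 259.0], 0.55)]
```

View pics/scene1.png

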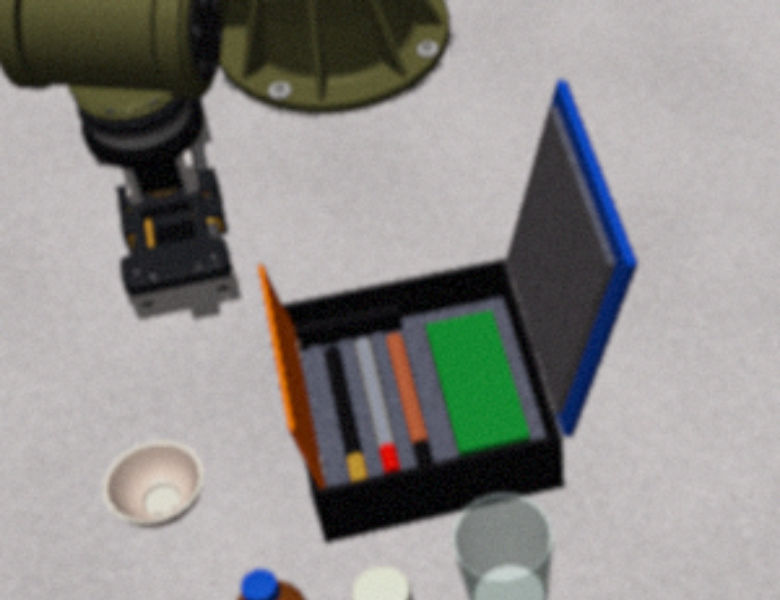

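The tool is outside the flap (crop around 180,290), clear of it and the dish. I'll lower it and push the flap along its arc.

>>> send_rows:
  series:
    - [[0,0,-38],0,1]
    - [[0,0,-37],0,1]
    - [[3,21,0],0,1]
    - [[3,22,0],0,1]
    - [[1,8,0],0,1]
    - [[1,8,-1],0,1]
    - [[1,7,-2],0,1]
    - [[1,8,-3],0,1]
    - [[1,7,-4],0,1]
    - [[1,6,-5],0,1]
    - [[1,5,-5],0,1]
    - [[0,5,-6],0,1]

```text
clock: 5.25
eef_pos: [504.7, -126.6, 186.1]
eef_rot: [3.142, -0.0, 1.435]
wrist_force: [0.1, -1.2, 1.2]
finger_gap: 0.5
finger_force: 0.7
```

>>> send_rows:
  series:
    - [[1,4,-6],0,1]
    - [[0,3,-7],0,1]
    - [[0,2,-7],0,1]
    - [[0,1,-6],0,1]
    - [[0,0,-4],0,1]
    - [[0,0,0],0,1]
    - [[0,0,0],0,1]

```text
clock: 5.95
eef_pos: [505.5, -117.2, 156.6]
eef_rot: [-3.141, 0.0, 1.435]
wrist_force: [-0.4, -1.1, 0.7]
finger_gap: 0.6
finger_force: 0.0
```

>>> send_rows:
  series:
    - [[0,0,-3],0,1]
    - [[0,0,-2],0,1]
    - [[0,0,0],0,1]
    - [[0,0,0],0,1]

```text
clock: 6.35
eef_pos: [505.8, -117.1, 152.4]
eef_rot: [3.141, 0.0, 1.435]
wrist_force: [-3.0, 1.7, 8.6]
finger_gap: 0.5
finger_force: 4.7
```

>>> send_rows:
  series:
    - [[0,0,-1],0,1]
    - [[0,0,0],0,1]
    - [[0,0,0],0,1]

```text
clock: 6.65
eef_pos: [505.8, -117.1, 152.2]
eef_rot: [3.14, 0.0, 1.435]
wrist_force: [-7.1, 2.8, 20.3]
finger_gap: 0.0
finger_force: 10.2
```

>>> send_rows:
  series:
    - [[0,0,40],0,1]
    - [[0,0,50],0,1]
    - [[0,0,50],0,1]
    - [[0,0,50],0,1]
    - [[0,0,50],0,1]
    - [[0,0,20],0,1]
    - [[0,0,0],0,1]

```text
clock: 7.35
eef_pos: [505.7, -117.1, 413.7]
eef_rot: [3.136, 0.001, 1.435]
wrist_force: [0.5, 0.3, -0.3]
finger_gap: 0.6
finger_force: 0.0
```

Run:
```python
from h import *
p=camera("scene"); cv2.imwrite("pics/scene2.png",cv2.resize(p["color"][90:350,80:380],(690,598)))
for t in "flap_hinge flap_edge lid_hinge lid_edge".split():
    print(t,[(np.round(world(p,q["point"])).tolist(),round(q["confidence"],2)) for q in spot_point(t,p)[:1]])
```

```text
flap_hinge [([501.0, -168.0, 48.0], 0.91)]
flap_edge [([514.0, -82.0, 46.0], 0.73)]
lid_hinge [([531.0, 18.0, 71.0], 0.91)]
lid_edge [([539.0, 68.0, 261.0], 0.6)]
```

View pics/scene2.png

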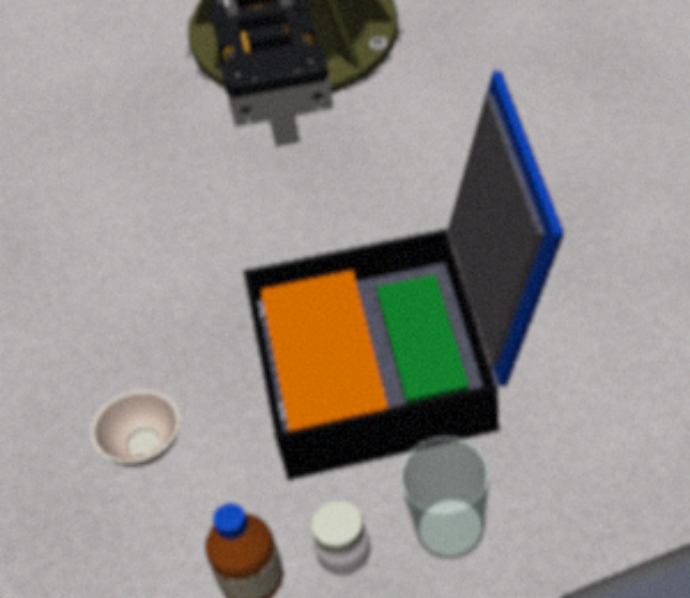

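The flap lies flat over the rods (crop around 325,350) and the lid is still open (around 510,230). Next I go over the lid to its outside, with the tip at about 315 mm against the lid top at about 265 mm.

>>> send_rows:
  series:
    - [[6,39,0],0,1]
    - [[6,39,0],0,1]
    - [[6,39,0],0,1]
    - [[6,39,0],0,1]
    - [[6,39,0],0,1]
    - [[6,39,0],0,1]
    - [[0,6,0],0,1]
    - [[0,0,0],0,1]

```text
clock: 8.4
eef_pos: [541.5, 123.7, 409.5]
eef_rot: [-3.14, 0.001, 1.437]
wrist_force: [-0.7, -0.1, -0.6]
finger_gap: 0.5
finger_force: 0.0
```

>>> send_rows:
  series:
    - [[0,0,-46],0,1]
    - [[0,0,-46],0,1]
    - [[-3,-20,0],0,1]
    - [[-3,-18,0],0,1]
    - [[-2,-14,0],0,1]
    - [[-2,-14,0],0,1]
    - [[-2,-14,0],0,1]
    - [[-1,-8,0],0,1]
    - [[-2,-13,0],0,1]
    - [[-2,-13,-1],0,1]
    - [[-2,-13,-2],0,1]
    - [[0,0,0],0,1]

```text
clock: 9.6
eef_pos: [522.3, -5.6, 315.2]
eef_rot: [-3.141, 0.001, 1.434]
wrist_force: [-0.3, -0.3, 0.1]
finger_gap: 0.5
finger_force: 0.0
```

>>> send_rows:
  series:
    - [[-2,-11,-3],0,1]
    - [[-2,-12,-4],0,1]
    - [[-2,-11,-6],0,1]
    - [[-2,-11,-6],0,1]
    - [[-1,-11,-8],0,1]
    - [[-1,-10,-8],0,1]
    - [[-1,-9,-9],0,1]
    - [[-1,-9,-10],0,1]
    - [[-1,-8,-10],0,1]

```text
clock: 10.5
eef_pos: [509.4, -96.7, 250.5]
eef_rot: [-3.141, -0.0, 1.435]
wrist_force: [-0.6, 1.5, 1.0]
finger_gap: 0.5
finger_force: 0.9
```

Run:
```python
from h import *
p=camera("scene"); cv2.imwrite("pics/scene3.png",cv2.resize(p["color"][90:350,80:380],(690,598)))
for t in "lid_hinge lid_edge".split():
    print(t,[(np.round(world(p,q["point"])).tolist(),round(q["confidence"],2)) for q in spot_point(t,p)[:1]])
print(read_state()["eef_pos"])
```

```text
lid_hinge [([532.0, 15.0, 71.0], 0.75)]
lid_edge [([502.0, -155.0, 172.0], 0.79)]
[509.41911301 -96.42114546 250.82886656]
```

View pics/scene3.png

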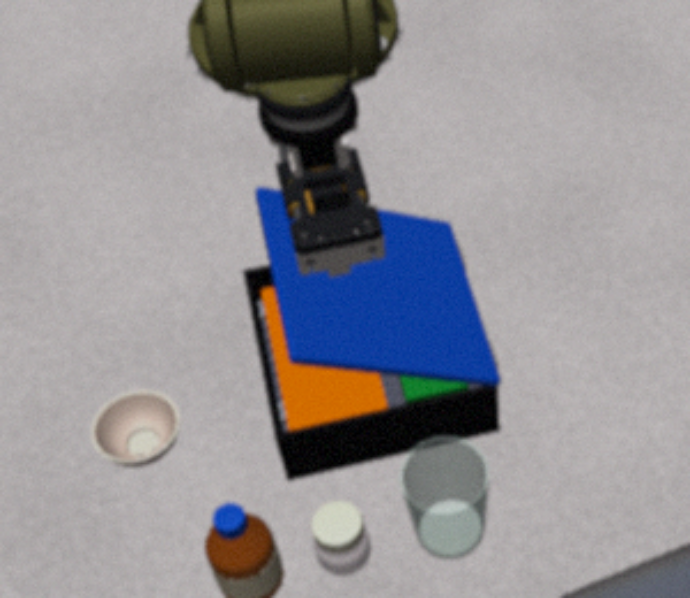

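The lid is at about 30° with the flap still flat under it. I'll continue along the arc and press it shut.

>>> send_rows:
  series:
    - [[-1,-6,-11],0,1]
    - [[-1,-6,-12],0,1]
    - [[-1,-5,-12],0,1]
    - [[0,-4,-12],0,1]
    - [[0,-3,-12],0,1]
    - [[0,-1,-8],0,1]
    - [[0,0,-4],0,1]
    - [[0,0,0],0,1]
    - [[0,0,0],0,1]

```text
clock: 11.55
eef_pos: [506.7, -120.9, 180.8]
eef_rot: [3.141, -0.0, 1.435]
wrist_force: [0.3, -0.6, 0.7]
finger_gap: 0.9
finger_force: 0.0
```

>>> send_rows:
  series:
    - [[0,0,-2],0,1]
    - [[0,0,-2],0,1]
    - [[0,0,0],0,1]
    - [[0,0,0],0,1]

```text
clock: 11.95
eef_pos: [506.8, -121.1, 177.4]
eef_rot: [3.14, 0.0, 1.435]
wrist_force: [-2.2, -0.9, 7.6]
finger_gap: 0.4
finger_force: 3.7
```

>>> send_rows:
  series:
    - [[0,0,-1],0,1]
    - [[0,0,-1],0,1]
    - [[0,0,0],0,1]
    - [[0,0,0],0,1]
    - [[0,0,0],0,1]

```text
clock: 12.45
eef_pos: [506.9, -121.1, 177.1]
eef_rot: [3.14, 0.0, 1.435]
wrist_force: [-11.0, 2.2, 28.5]
finger_gap: 0.4
finger_force: 14.3
```

Hard stop, 28 N, at tip height 80 mm. I'll lift off and check.

>>> send_rows:
  series:
    - [[0,0,10],0,1]
    - [[0,0,30],0,1]
    - [[0,0,50],0,1]
    - [[0,0,50],0,1]
    - [[0,0,50],0,1]
    - [[0,0,0],0,1]
    - [[0,0,0],0,1]

```text
clock: 13.15
eef_pos: [506.6, -121.0, 365.2]
eef_rot: [3.14, 0.0, 1.435]
wrist_force: [0.4, 0.6, -0.8]
finger_gap: 0.1
finger_force: 0.0
```

Run:
```python
from h import *
p=camera("scene"); cv2.imwrite("pics/scene4.png",cv2.resize(p["color"][90:350,80:380],(690,598)))
for t in "lid_hinge lid_edge dish jar beaker reagent driver".split():
    print(t,[(np.round(world(p,q["point"])).tolist(),round(q["confidence"],2)) for q in spot_point(t,p)[:1]])
```

```text
lid_hinge [([530.0, 18.0, 69.0], 0.87)]
lid_edge [([503.0, -185.0, 73.0], 0.82)]
dish [([510.0, -308.0, 0.0], 0.74)]
jar [([694.0, -174.0, 3.0], 0.6)]
beaker [([704.0, -80.0, 2.0], 0.65)]
reagent [([676.0, -253.0, 2.0], 0.74)]
driver [([451.0, 449.0, -1.0], 0.83)]
```

View pics/scene4.png

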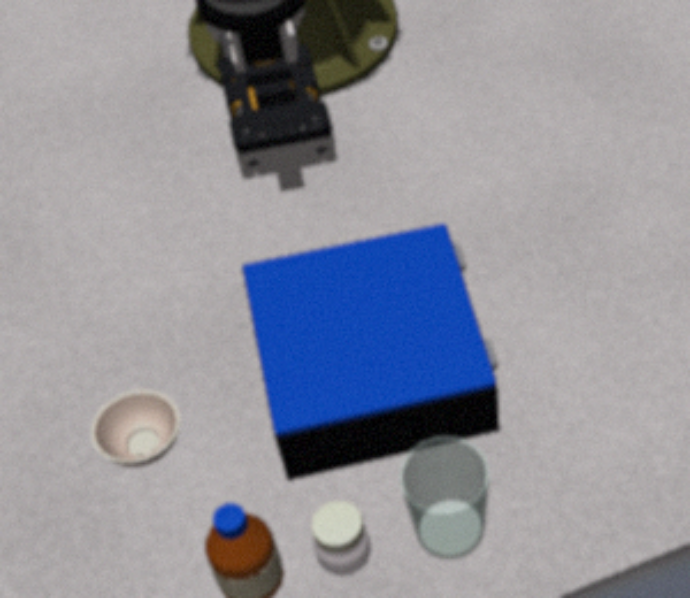

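The lid is flush on the rim (crop around 370,330), nothing around it has moved, and the arm is clear.

```bash
python3 -c "from cell import *; print(sign_off())"
```

```text
the job is handed in; nothing more can be done
None
```

I folded the flap flat over the rods and then pushed the lid shut until it met its stop; the last picture shows nothing around the case moved, and I handed the job in at about 13 s (no verdict was returned).

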